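Stand the gas cylinder up in its bay

TASK

The little green gas cylinder is lying on the bench in front of its blue holder. Slide it in foot first, butt its foot against the holder's back stop and raise the valve end so that it tips up to standing without its foot ever being lifted off the bench. When it stands upright with its side against the back stop, let go and swing the retaining bar fully shut across the front; leave the jar, brush and tin where they are.

Things in the scene. Friction and masses are not known exactly. Their poses are not given: they have to be found in the camera images.
- cylinder: Loose green gas cylinder, 0.3 to 0.57 kg: body 52 mm in diameter, 125 mm long, black foot band, then a 15 mm cone, a brass neck 18 mm in diameter and a red ball guard; 188 mm in all. Origin: centre of the flat foot; x axis runs along it from foot to red guard (y, z turn as it rolls). Starts lying, axis 26 mm above the bench, foot towards the holder; can roll. Standing, x points straight up.
- guard (a point): Centre of the cylinder's red ball guard (32 mm in diameter), on its axis 172 mm from the foot. A firm pinch on it holds the cylinder rather stiffly, so turn the fingers along with it as it rises. As it is raised against the back stop, its upper foot edge slides down the stop while the lower foot edge slides out along the bench by one diameter.
- bay: Blue U-shaped holder fixed to the bench, open at top and front, no floor. Origin: bench level, middle of the back stop's inner face; x out of the mouth, y to the hinge side, z up. Back stop 112 wide, 100 high; side walls 80 apart inside, 70 high, reaching 56 out from the back stop (+y hinge bracket 79). Cylinder standing against the back stop has its axis at x = 26 (all mm).
- retaining_bar (a joint): Angle of the retaining bar in rad, about a vertical hinge: 0 shut (bar straight across the mouth, along the holder's -y), growing as it swings out anticlockwise seen from above; starts open at 2.15 to 2.45; stop at 2.65. It turns easily (about 0.05 N m) and stays where it is left.
- bar_hinge (a point): Point on the vertical hinge axis of the retaining bar, at the bar's mid-height, 82 mm above the bench; in the holder's frame at x = 72, y = 48 mm. The steel bar is 14 mm high, 10 mm thick and 119 mm long from here.
- bar_pin (a point): Point on the yellow upright pin near the free end of the retaining bar, on the pin's axis, 112 mm from the hinge axis, 130 mm above the bench. The pin is 18 mm in diameter; it rises from the bar (top at 89 mm above the bench) to 150 mm above the bench.
- jar: Bystander: amber glass jar with a black cap, 56 mm in diameter, 75 mm high, standing; origin at the centre of its underside. Leave it alone.
- brush: Bystander: hand brush lying flat; origin under its middle. Leave it alone.
- tin: Bystander: small white tin with a pale metal top, 60 mm in diameter, 60 mm high, standing behind the holder; origin at the centre of its underside. Leave it alone.
Not all that is in view belongs to the job. There is more than one size of the cylinder; the job needs the larger. Several things have the shape of the bay; the one meant has the colours described above.

How it is judged:
On the way, in this order (a step that is already met when the one before it is completed fails the run):
1. the cylinder is part-way up (its axis 30 to 70 degrees from vertical) with its foot in the bay at the back stop (foot centre within 35 mm of it) (angle between cylinder's own x axis and vertical between 0.52 and 1.22 rad and x of cylinder in the frame of bay between 0 and 0.035 m and y of cylinder in the frame of bay between -0.03 and 0.03 m), for 0.1 s.
2. the cylinder stands upright on the bench in the bay (within 4 degrees), side within 10 mm of the back stop, bar still open (angle between cylinder's own x axis and vertical below 0.07 rad and x of cylinder in the frame of bay between 0 and 0.036 m and height (world z) of cylinder below 0.006 m and value of joint retaining_bar above 0.6 rad and y of cylinder in the frame of bay between -0.03 and 0.03 m), for 0.2 s.
At the end, for the whole second after the job is handed in: The cylinder stands free on its foot on the bench, upright within 3 degrees, inside the bay with its side within 10 mm of the back stop, at rest, and the retaining bar is shut across it (within 0.1 rad of its stop) (angle between cylinder's own x axis and vertical below 0.05 rad and x of cylinder in the frame of bay between 0 and 0.036 m and height (world z) of cylinder below 0.005 m and value of joint retaining_bar below 0.1 rad and linear speed of cylinder below 0.02 m/s and angular speed of cylinder below 0.1 rad/s and velocity of joint retaining_bar below 0.1 rad/s and y of cylinder in the frame of bay between -0.03 and 0.03 m); the robot touches nothing.
It fails at once if the cylinder's foot is lifted off the bench (foot centre more than 45 mm up; lying it is at 26 mm) (height (world z) of cylinder above 0.045 m).
It fails at once if the jar is shoved more than 25 mm (distance of jar from where it was at the start of the episode above 0.025 m).
It fails at once if the brush is shoved more than 25 mm (distance of brush from where it was at the start of the episode above 0.025 m).
It fails at once if the tin is shoved more than 25 mm (distance of tin from where it was at the start of the episode above 0.025 m).
It also fails if it takes over 70 s, if anything falls off the work surface, if the arm or the gripper's body presses on something with over 40 N, if the wrist force passes 120 N, or if a joint passes its speed limit or range.

ROBOT

A 7-joint arm with a two-finger parallel gripper is mounted at the origin on the work surface. World frame = base frame: x ahead of the robot, y to its left, z up, the work surface at z = 0. Lengths are in m, angles in rad, forces in N, time in s.
With the tool pointing down it reaches from about 0.4 to 0.85 m from the base axis. Payload 10.4 kg.
Tool frame: the origin (TCP) lies at the very end of the fingers, on their centre line; the grasp point (between the pads) lies 19 mm behind it; z points along the fingers, y is the line along which they close (so a half turn about z gives the same grasp; the last joint's range is limited). The gripper opens to 85 mm and grips with 20 to 120 N. Pads are 22 mm wide; open, the fingers measure 114 mm over their backs; the gripper's body (76 mm by 85 mm) begins 54 mm behind the grasp point. The pads swing forward as they close: fully open they stand 13 mm farther back than shut.
Start: joints at [-1.146, 0.332, -0.065, 1.46, 0.022, 1.35, -0.088], TCP at [0.271, 0.563, 0.231] pointing down, gripper open.
Joint ranges: [-2.6, 2.6], [-0.5, 2.12], [-1.47, 1.34], [0.16, 2.42], [-1.27, 4.41], [0.06, 2.06], [-2.6, 2.6]. Speed limits (rad/s): [2.22, 2.22, 2.79, 2.79, 3.14, 3.14, 3.14].

INTERFACE

Orientations are given as a unit quaternion [x, y, z, w].
In Python, from workcell import * gives the robot as it stands.
- The arm moves only by the tool step_arm, never from a script. Its argument "commands" is one flat list of numbers, 7 for each row, row after row: the finger opening in mm, from 0 to 85.4, then the shift along the world's x, y, z as a fraction of full scale, then the turn, a rotation vector about the world's x, y, z as a fraction of full scale. A call has exactly 10 rows; each row is the pose to reach, as a shift and turn from the pose commanded when the call began, turning the shorter way round; what a row does not reach only later rows make up. Full scale, the value 1, is 0.6 m for a shift and pi rad for a turn. A row lasts 1/8 s, in which the tool goes at most 62.5 mm and 10.7 degrees, less where a joint would pass 70% of its speed; a pose out of reach is approached as far as the arm can. A call with a number of a shift or a turn outside -1 to 1 is refused whole. A call with a gripper value outside its range is refused whole. The fingers move at their own pace and stop on an object; "squeeze" is the grip in N (left out, the last holds). Time passes only in rows, so rows that repeat a pose let the fingers close, or fill a call up. It gives the time, the measured TCP pose, the force, the opening and the grip force at its end, in the units of the state.
- get_obs(): the state, without advancing time (a new reading comes with each control period).
- camera(name): name is "scene" or "side" or "wrist"; returns the picture (384x512x3 uint8, red, green, blue); there is no depth.
- camera_params(name): a dict with "mtx" (3x3 intrinsics, pixels), "extrinsics" (4x4, takes a point from world to camera coordinates); the wrist camera has in their place "tool_from_camera" (4x4, takes a point from camera to tool coordinates, whose origin is the TCP and whose axes are the flange's). Camera axes: x right, y down, z forward; pixel columns grow to the right and rows downward; lengths in m; the calibration is good to about 2 mm. A picture is of the moment at which its call begins: read the wrist's pose just before it. camera_params takes no time and is no camera call.
- hand_in(): hands the job in; it is judged then, once.
The state is a dict: "clock": time; "joint_pos": joint angles; "joint_velocities": joint speeds; "tau": joint torques, N m; "position": TCP position; "ee_rot": TCP orientation; "ft_force": force on the tool from outside, world axes, zero at the start; "torque": the same for the moment, N m; "grip_width": opening from 0.0 (shut) to 1.0 (fully open); "grasp_force": force on a finger pad.
Only numpy, scipy, OpenCV 4.12 (cv2) and the standard library are available. Lean on these libraries where they do the work, as an engineer would, in place of code of your own. Each camera call takes 0.05 s, during which the arm holds its last target. There are 200 camera calls.

## Working session

There is one attempt and no reset: what is moved stays moved. The work goes in short steps, Python scripts to look and compute and a tool call to move; the robot and the scene stay as the last step left them, time stands still between calls to the robot, and variables do not carry over. Pictures are saved under pics/ and viewed, at most 10 in all, crops included, and the job is handed in when it is done.

Besides the shell and the picture viewer there is one more tool, called after "Call:" in YAML: its name, and indented under it one key for each argument. step_arm: Moves the arm, as the interface text tells. Its arguments: {"type":"object","properties":{"commands":{"type":"array","items":{"type":"number"}},"squeeze":{"type":"number"}},"required":["commands"]}

```bash
mkdir -p pics; ls
cat > h.py <<'E'
from workcell import *
import numpy as np, cv2
from scipy.spatial.transform import Rotation as R
def ray(n,u,v):
    p=camera_params(n);K=np.array(p["mtx"]);E=np.array(p["extrinsics"])
    d=E[:3,:3].T@np.linalg.solve(K,[u,v,1.]);c=-E[:3,:3].T@E[:3,3]
    return c,d
def atz(n,u,v,z):
    c,d=ray(n,u,v);return c+d*(z-c[2])/d[2]
def proj(n,X):
    p=camera_params(n);K=np.array(p["mtx"]);E=np.array(p["extrinsics"])
    q=K@(E[:3,:3]@np.asarray(X,float)+E[:3,3]);return q[:2]/q[2]
E
python3 - <<'E'
from h import *
a=camera("scene");b=camera("side")
for n,i in(("scene",a),("side",b)):cv2.imwrite(f"pics/{n}0.png",cv2.resize(i[:,:,::-1],(800,600),interpolation=cv2.INTER_CUBIC));cv2.imwrite(f"pics/{n}raw.png",i[:,:,::-1])
o=get_obs();print(o)
for n in("scene","side"):print(camera_params(n))
print(camera_params("wrist"))
E
```

```text
pics
{'clock': 0.1, 'joint_pos': array([-1.14565258,  0.33285254, -0.06464554,  1.46085176,  0.02156443,
        1.3498948 , -0.08845768]), 'joint_velocities': array([-1.64579650e-03, -3.14692565e-03, -5.45038510e-04, -1.23719905e-03,
       -1.33519491e-05, -1.57842276e-03,  1.47027864e-04]), 'tau': array([ 4.01094421e-04, -6.26737261e+01,  4.83145122e-02, -3.92437148e+01,
        1.62275007e-02,  6.79332821e-03, -2.49476437e-05]), 'position': array([0.27045999, 0.56308074, 0.23057061]), 'ee_rot': array([ 2.22005446e-01,  9.75045204e-01, -6.44394442e-04, -1.25662608e-04]), 'ft_force': array([-0.47809915, -0.10276392,  0.16032315]), 'torque': array([-0.03607029,  0.00970308, -0.00680325]), 'grasp_force': 0.0, 'grip_width': 0.9979541493075603}
{'mtx': array([[365.17185979,   0.        , 250.81323727],
       [  0.        , 365.17185979, 194.43765908],
       [  0.        ,   0.        ,   1.        ]]), 'extrinsics': array([[-0.6625866 ,  0.74898364, -0.0015848 ,  0.33996164],
       [ 0.5397615 ,  0.47602964, -0.69430059, -0.19811831],
       [-0.51926537, -0.46088968, -0.71968339,  
[... 323 characters left out ...]
0.08302269, -0.69988053, -0.70941841,  0.12877928],
       [ 0.09036948,  0.70365556, -0.70477103,  1.09521797],
       [ 0.        ,  0.        ,  0.        ,  1.        ]])}
{'mtx': array([[279.6266285 ,   0.        , 256.13095881],
       [  0.        , 279.6266285 , 191.86477921],
       [  0.        ,   0.        ,   1.        ]]), 'tool_from_camera': array([[-7.14800143e-04, -9.50035714e-01, -3.12140403e-01,
         8.13377709e-02],
       [ 9.99999653e-01, -5.45342205e-04, -6.30182193e-04,
        -5.08883324e-04],
       [ 4.28472254e-04, -3.12140745e-01,  9.50035774e-01,
        -1.43895631e-01],
       [ 0.00000000e+00,  0.00000000e+00,  0.00000000e+00,
         1.00000000e+00]])}
```

View pics/scene0.png

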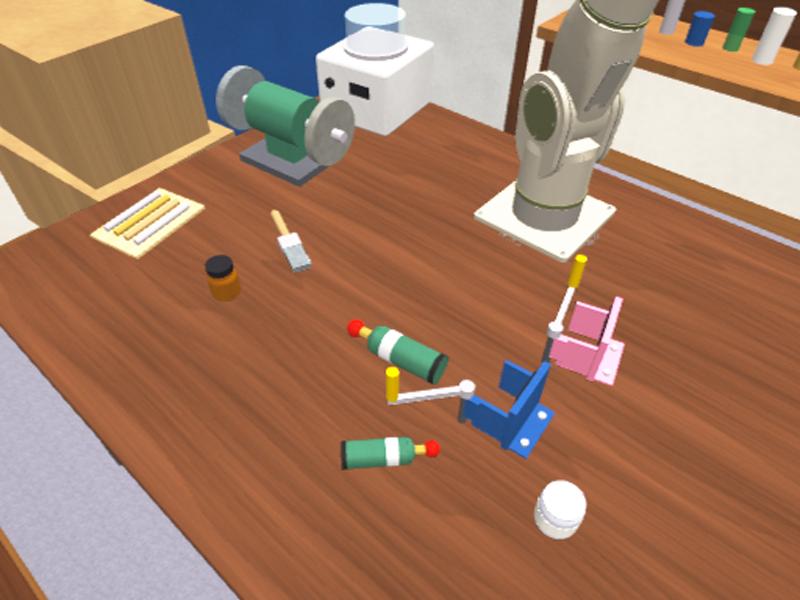

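View pics/side0.png

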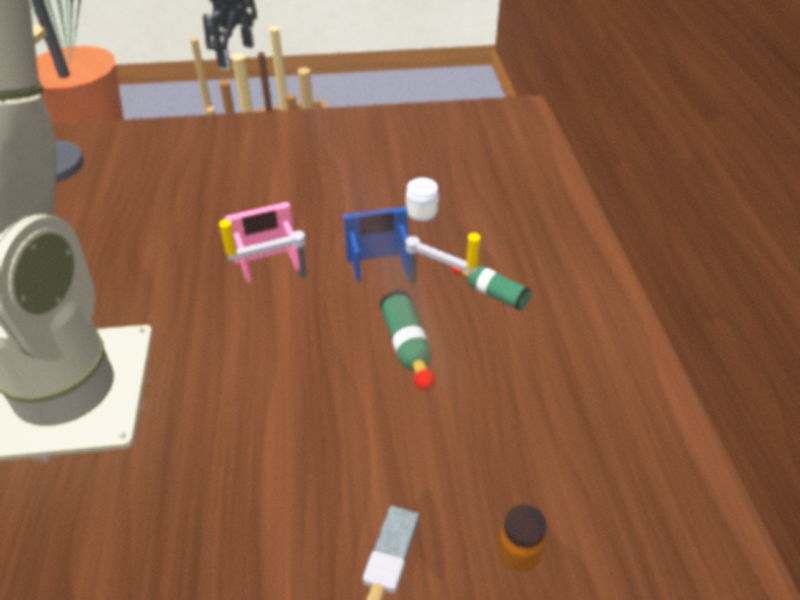

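Candidates for the cylinder are the one at scene (405,352), with its ball at (355,328), and the one at (385,452), with its ball at (432,448). The first is larger and has its foot towards the blue holder, so I choose it. For the holder there is blue at (515,410) and pink at (590,345); I choose blue. Next is a close crop and colour measurements.

```bash
cat >> h.py <<'E'
def tri(u1,u2):
    (c,d),(e,f)=ray("scene",*u1),ray("side",*u2)
    s,t=np.linalg.lstsq(np.c_[d,-f],e-c,rcond=None)[0]
    return (c+s*d+e+t*f)/2, np.linalg.norm(c+s*d-e-t*f)
def blobs(img,lo,hi,amin=15):
    h=cv2.cvtColor(img,cv2.COLOR_RGB2HSV);m=cv2.inRange(h,lo,hi)
    n,l,s,c=cv2.connectedComponentsWithStats(m)
    return [(c[i].round(1).tolist(),s[i].tolist()) for i in range(1,n) if s[i][4]>=amin]
E
python3 - <<'E'
from h import *
s=cv2.imread("pics/sceneraw.png");d=cv2.imread("pics/sideraw.png")
A=cv2.resize(s[190:300,210:360],(800,587),interpolation=cv2.INTER_CUBIC)
B=cv2.resize(d[110:260,200:350],(600,600),interpolation=cv2.INTER_CUBIC)
cv2.imwrite("pics/cA.png",A);cv2.imwrite("pics/cB.png",B)
for n,i in(("scene",s),("side",d)):
  i=i[:,:,::-1].copy()
  for c,lo,hi in(("red",(0,225,120),(4,255,255)),("yel",(22,200,120),(30,255,255)),("blue",(100,150,60),(120,255,255)),("amber",(8,200,90),(16,255,255))):print(n,c,blobs(i,lo,hi,12)[:8])
E
```

```text
scene red [([226.8, 209.1], [223, 205, 10, 10, 63]), ([276.1, 286.6], [273, 282, 8, 10, 64])]
scene yel [([369.1, 172.7], [364, 163, 12, 21, 134]), ([250.6, 244.8], [247, 235, 9, 22, 160])]
scene blue [([166.7, 24.5], [95, 0, 159, 81, 5096]), ([447.5, 17.6], [439, 7, 18, 22, 240]), ([328.6, 241.6], [320, 231, 21, 23, 277]), ([328.3, 266.0], [297, 231, 57, 62, 1390])]
scene amber [([143.7, 183.3], [133, 172, 21, 21, 277])]
side red []
side yel [([144.8, 151.0], [140, 141, 10, 22, 121]), ([302.3, 158.9], [299, 149, 8, 22, 141])]
side blue [([255.0, 135.9], [251, 134, 8, 7, 31]), ([257.0, 147.0], [255, 142, 5, 12, 40]), ([225.8, 156.7], [223, 148, 7, 20, 83])]
side amber [([332.0, 354.3], [320, 340, 27, 25, 260])]
```

View pics/cA.png

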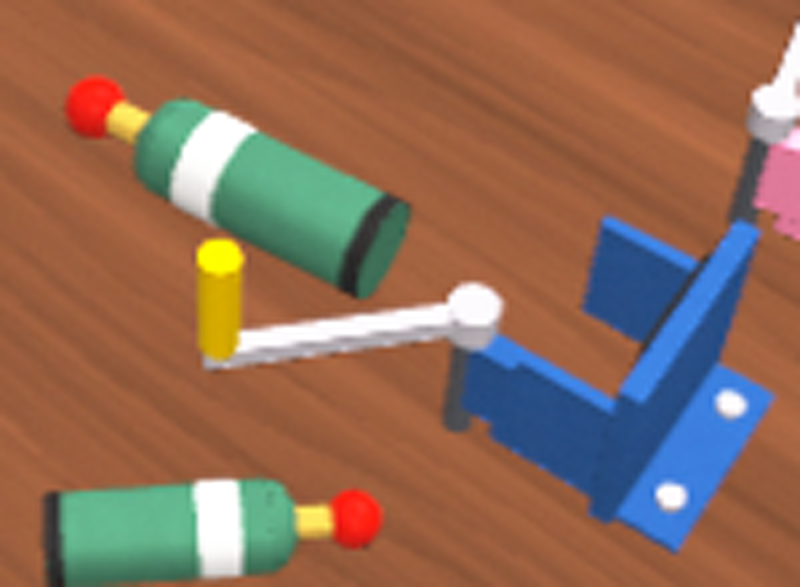

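View pics/cB.png

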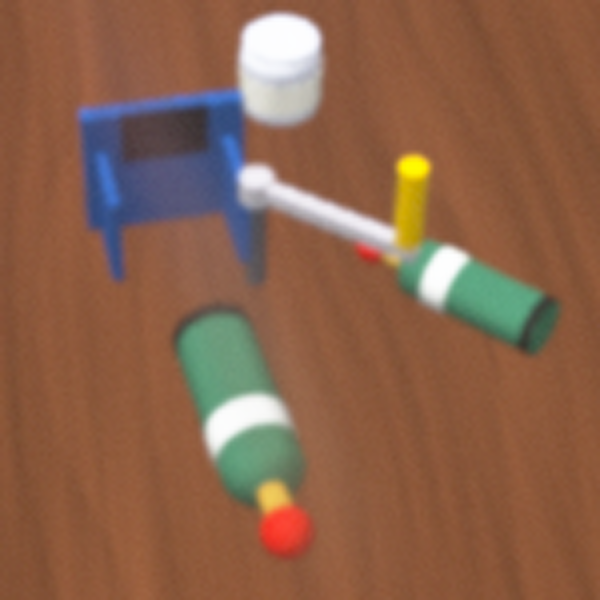

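```bash
cat > fit.py <<'E'
from h import *
from scipy.optimize import least_squares as LS
A=lambda u,v:np.array([210+u/5.3333,190+v/5.3333]); B=lambda u,v:np.array([200+u/4,110+v/4])
def W(p,q):c,s=np.cos(p[2]),np.sin(p[2]);return [p[0]+c*q[0]-s*q[1],p[1]+s*q[0]+c*q[1],q[2]]
def pin(th,z): a=-np.pi/2+th; return (.072+.112*np.cos(a),.048+.112*np.sin(a),z)
def res(p):
    r=[]
    for n,px,q in(("scene",A(735,222),(0,-.056,.1)),("scene",A(620,388),(0,.056,.1)),("side",B(82,116),(0,-.056,.1)),("side",B(241,99),(0,.056,.1)),
     ("scene",A(474,300),(.072,.048,p[4])),("side",B(256,175),(.072,.048,p[4])),("scene",A(220,255),pin(p[3],.15)),("side",B(413,164),pin(p[3],.15)),("scene",A(605,218),(.056,-.040,.07))):
        r+=list(proj(n,W(p,q))-px)
    return r
s=LS(res,[.45,.3,-1.6,2.3,.09]);p=s.x
print(p.round(4),np.round(s.fun,1))
print("ball",tri(A(96,107),B(286,530)),atz("scene",*A(96,107),.026),atz("side",*B(286,530),.026))
# cylinder pose x,y(ball),heading
def cr(q):
    b=np.array([q[0],q[1],.026]);d=np.array([np.cos(q[2]),np.sin(q[2]),0])
    f=b-.172*d
    return np.r_[proj("scene",b)-A(96,107),proj("side",b)-B(286,530),proj("scene",f)-A(380,248)]
c=LS(cr,[.4,.1,-1.5]);q=c.x;print("cyl ball",q.round(4),c.fun.round(1))
b=q[:2];d=np.array([np.cos(q[2]),np.sin(q[2])]);f=b-.172*d
Rb=np.array([[np.cos(p[2]),-np.sin(p[2])],[np.sin(p[2]),np.cos(p[2])]])
print("foot",f,"in bay: foot",Rb.T@(f-p[:2]),"ball",Rb.T@(b-p[:2]),"heading err deg",np.degrees(q[2]-p[2]))
print("pin world",W(p,pin(p[3],.13)),"hinge",W(p,(.072,.048,.082)), "shut pin",W(p,pin(0,.13)))
for n,px,z in(("jar",A(0,0)*0+[143.7,178],.04),("brush",[188,158],.01),("tin",[358,326],.03)):print(n,atz("scene",*px,z))
E
python3 fit.py
```

```text
[ 0.4969  0.2491 -1.4944  2.3893  0.0934] [ 0.6 -0.4 -1.1  0.6 -1.2  0.4  0.2 -0.3 -0.   0.3 -1.1 -0.3 -0.3  0.5
 -0.7  0.1 -1.   1.2]
ball (array([ 0.53867633, -0.0628277 ,  0.0275051 ]), np.float64(0.0024749484016185104)) [ 0.5365121  -0.06345453  0.026     ] [ 0.53991228 -0.06239077  0.026     ]
cyl ball [ 0.5387 -0.064  -1.4098] [-0.7  0.3 -0.4  0.6  0.6  0.5]
foot [0.51113674 0.10574654] in bay: foot [0.14398925 0.00327229] ball [0.31537426 0.01780429] heading err deg 4.84660507725813
pin world [np.float64(0.6376149715746415), np.float64(0.11087188360878124), 0.13] hinge [np.float64(0.5502393220822315), np.float64(0.18093967846333286), 0.082] shut pin [np.float64(0.43856603578616765), np.float64(0.17239116234430063), 0.13]
jar [ 0.6187939  -0.32919574  0.04      ]
brush [ 0.45006743 -0.32868745  0.01      ]
tin [0.59294936 0.37473949 0.03      ]
```

Both views agree: the large cylinder lies with its ball at about (0.539,-0.064). The bay is at (0.497,0.249) with yaw -1.494, and the bar is at about 2.39 rad. I'll grasp the ball with the tool tilted, so that the roughly 90° rise is shared out.

```bash
cat >> h.py <<'E'
BAY=np.array([.4969,.2491,-1.4944])
def rot(h,al):
    """tool: fingers tilted al (rad) from down, toward -heading; closing line horizontal, perp. to heading h"""
    d=np.array([np.cos(h),np.sin(h),0]);z=-np.sin(al)*d+[0,0,-np.cos(al)]
    y=np.array([-np.sin(h),np.cos(h),0]);return R.from_matrix(np.c_[np.cross(y,z),y,z])
def rel(p0,r0,p,r):
    return np.r_[(np.array(p)-p0)/.6,(r*r0.inv()).as_rotvec()/np.pi].round(4)
def b2w(x,y,z):
    c,s=np.cos(BAY[2]),np.sin(BAY[2]);return np.array([BAY[0]+c*x-s*y,BAY[1]+s*x+c*y,z])
def st():
    o=get_obs();return o,np.array(o["position"]),R.from_quat(o["ee_rot"])
E
python3 - <<'E'
from h import *
o,p,r=st()
for al in(40,50):
  t=rot(-1.4098,np.radians(al));z=t.as_matrix()[:,2]
  print(al,rel(p,r,np.array([.5387,-.064,.026])-.10*z,t),(t*r.inv()).magnitude()*57.3)
E
```

```text
40 [ 0.4642 -1.1509 -0.2133  0.1851  0.1378 -0.2934] 67.19996843726139
50 [ 0.4675 -1.1712 -0.2338  0.2311  0.1723 -0.2861] 73.10815689666747
```

Call:
step_arm:
  commands: [85,0.46,-1,0,0.185,0.138,-0.293,85,0.46,-1,0,0.185,0.138,-0.293,85,0.46,-1,0,0.185,0.138,-0.293,85,0.46,-1,0,0.185,0.138,-0.293,85,0.46,-1,0,0.185,0.138,-0.293,85,0.46,-1,0,0.185,0.138,-0.293,85,0.46,-1,0,0.185,0.138,-0.293,85,0.46,-1,0,0.185,0.138,-0.293,85,0.46,-1,0,0.185,0.138,-0.293,85,0.46,-1,0,0.185,0.138,-0.293]
  squeeze: 60

```text
clock: 1.35
position: [0.5323, -0.006, 0.2312]
ee_rot: [0.608, 0.716, 0.222, -0.26]
ft_force: [0.8, 0.5, 0.2]
grip_width: 0.995
grasp_force: 0.0
```

Run:
```python
from h import *
o,p,r=st();print(o["clock"],p,o["joint_pos"].round(2))
for al in(40,):
  t=rot(-1.4098,np.radians(al));z=t.as_matrix()[:,2]
  print(al,rel(p,r,np.array([.5387,-.064,.026])-.10*z,t),(t*r.inv()).magnitude()*57.3)
```

```text
1.35 [ 0.53231427 -0.00603364  0.23121846] [-0.17  0.39  0.59  1.63 -0.78  1.64  0.73]
40 [ 2.780e-02 -2.024e-01 -2.144e-01 -2.000e-04  3.000e-04 -3.000e-04] 0.0872588087194722
```

Call:
step_arm:
  commands: [85,0.028,-0.202,-0.1,0,0,0,85,0.028,-0.202,-0.214,0,0,0,85,0.028,-0.202,-0.214,0,0,0,85,0.028,-0.202,-0.214,0,0,0,85,0.028,-0.202,-0.214,0,0,0,85,0.028,-0.202,-0.214,0,0,0,85,0.028,-0.202,-0.214,0,0,0,85,0.028,-0.202,-0.214,0,0,0,85,0.028,-0.202,-0.214,0,0,0,85,0.028,-0.202,-0.214,0,0,0]

```text
clock: 2.6
position: [0.5486, -0.1256, 0.103]
ee_rot: [0.609, 0.716, 0.222, -0.26]
ft_force: [0.7, 0.2, 0.6]
grip_width: 0.995
grasp_force: 0.0
```

Run:
```python
from h import *
o,p,r=st();print(o["clock"],p,o["joint_pos"].round(2))
w=camera("wrist");cv2.imwrite("pics/w1.png",w[:,:,::-1])
P=camera_params("wrist");K=P["mtx"];T=np.array(P["tool_from_camera"])
def watz(u,v,z):
  d=r.as_matrix()@(T[:3,:3]@np.linalg.solve(K,[u,v,1]));c=p+r.as_matrix()@T[:3,3]
  return c+d*(z-c[2])/d[2]
for b in blobs(w,(0,210,90),(6,255,255),30):print(b,watz(*b[0],.026))
for b in blobs(w,(60,60,40),(85,255,255),200):print(b)
```

```text
2.6 [ 0.54859654 -0.12557649  0.10300669] [ 0.05  0.69  0.59  1.54 -0.83  1.62  1.01]
([362.3, 22.7], [354, 13, 21, 21, 267]) [0.62881438 0.17808097 0.026     ]
([256.0, 194.3], [240, 178, 33, 34, 876]) [ 0.53718704 -0.06340731  0.026     ]
([385.0, 39.7], [372, 24, 34, 37, 530])
([257.5, 72.3], [233, 40, 49, 68, 2622])
([424.6, 69.7], [392, 40, 70, 62, 2267])
([256.6, 140.5], [231, 119, 52, 46, 1967])
```

View pics/w1.png

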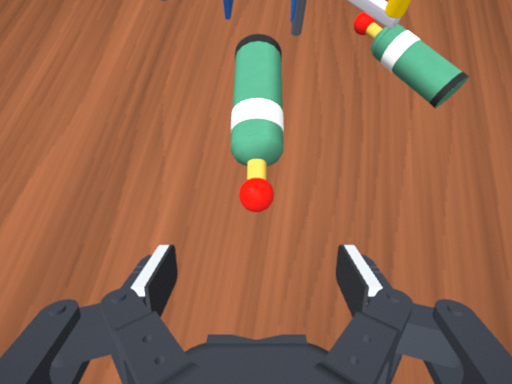

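The wrist view shows the large cylinder straight ahead with its ball at (256,194), centred between the fingers. The bay walls are at (228,8) and (297,8). Advance and pinch.

Call:
step_arm:
  commands: [85,-0.01,0.06,-0.074,0,0,0,85,-0.02,0.12,-0.149,0,0,0,85,-0.02,0.12,-0.149,0,0,0,85,-0.02,0.12,-0.149,0,0,0,20,-0.02,0.12,-0.149,0,0,0,20,-0.02,0.12,-0.149,0,0,0,20,-0.02,0.12,-0.149,0,0,0,20,-0.02,0.12,-0.149,0,0,0,20,-0.02,0.12,-0.149,0,0,0,20,-0.02,0.12,-0.149,0,0,0]
  squeeze: 60

```text
clock: 3.9
position: [0.537, -0.0541, 0.0139]
ee_rot: [0.609, 0.716, 0.222, -0.26]
ft_force: [1.3, -3.7, 5.2]
grip_width: 0.344
grasp_force: 58.9
```

Run:
```python
from h import *
o,p,r=st();print(o["clock"],p,o["joint_pos"].round(2),o["grip_width"]*85.4,o["grasp_force"],o["ft_force"])
g=p-.016*r.as_matrix()[:,2];print("ball",g)
# move to bay: ball at x=.172+.03, y=0; then .172
for x,y in((.315,0),(.25,0),(.2,0),(.175,0),(.172,0)):
  t=rot(BAY[2],np.radians(40));z=t.as_matrix()[:,2]
  print(x,rel(p,r,b2w(x,y,g[2]+.0005)+.016*z,t))
```

```text
3.9 [ 0.53695857 -0.0541123   0.01387011] [-0.03  0.73  0.53  1.69 -0.9   1.43  1.06] 29.37733466907018 58.889840841293335 [ 1.25553519 -3.68627236  5.1797182 ]
ball [ 0.53858355 -0.06426285  0.02613086]
0.315 [-0.028  -0.001   0.0008  0.0001  0.0006 -0.0269]
0.25 [-3.63e-02  1.07e-01  8.00e-04  1.00e-04  6.00e-04 -2.69e-02]
0.2 [-4.260e-02  1.901e-01  8.000e-04  1.000e-04  6.000e-04 -2.690e-02]
0.175 [-4.580e-02  2.316e-01  8.000e-04  1.000e-04  6.000e-04 -2.690e-02]
0.172 [-4.620e-02  2.366e-01  8.000e-04  1.000e-04  6.000e-04 -2.690e-02]
```

Call:
step_arm:
  commands: [20,-0.01,0,0.001,0,0,-0.009,20,-0.02,0,0.001,0,0,-0.018,20,-0.028,0,0.001,0,0,-0.027,20,-0.031,0.03,0.001,0,0,-0.027,20,-0.034,0.07,0.001,0,0,-0.027,20,-0.037,0.11,0.001,0,0,-0.027,20,-0.04,0.15,0.001,0,0,-0.027,20,-0.042,0.18,0.001,0,0,-0.027,20,-0.043,0.19,0.001,0,0,-0.027,20,-0.043,0.19,0.001,0,0,-0.027]

```text
clock: 5.15
position: [0.5102, 0.0613, 0.0141]
ee_rot: [0.638, 0.69, 0.233, -0.252]
ft_force: [-0.8, 3.3, 1.7]
grip_width: 0.339
grasp_force: 59.2
```

Run:
```python
from h import *
a=camera("scene");b=camera("side")
A=cv2.resize(a[150:300,220:370],(390,390));B=cv2.resize(b[100:250,180:330],(390,390))
cv2.imwrite("pics/c2.png",np.hstack([A,B])[:,:,::-1])
o,p,r=st();print(o["clock"],p,o["joint_pos"].round(2),o["grip_width"]*85.4,o["grasp_force"],o["ft_force"])
```

```text
5.25 [0.51026923 0.06101398 0.01404995] [-0.2   0.58  0.49  1.92 -0.99  1.24  0.94] 29.031668793031756 59.160552620887756 [-0.09215932  4.12402259  1.10780683]
```

View pics/c2.png

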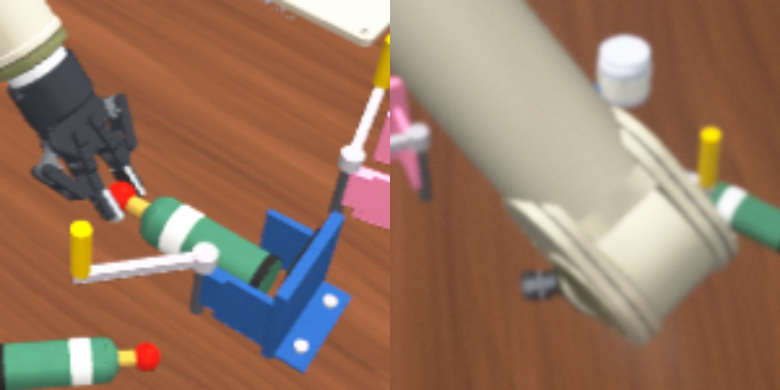

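Left half: the foot is between the blue walls and the cylinder is straight, with the ball pinched at (122,193). Right half: the arm hides the work. Nudge on towards the stop.

Call:
step_arm:
  commands: [20,-0.001,0.01,0,0,0,0,20,-0.002,0.02,0,0,0,0,20,-0.002,0.03,0,0,0,0,20,-0.003,0.036,0,0,0,0,20,-0.003,0.04,0,0,0,0,20,-0.003,0.042,0,0,0,0,20,-0.003,0.044,0,0,0,0,20,-0.003,0.046,0,0,0,0,20,-0.003,0.046,0,0,0,0,20,-0.003,0.046,0,0,0,0]

```text
clock: 6.5
position: [0.5092, 0.0862, 0.014]
ee_rot: [0.639, 0.689, 0.232, -0.25]
ft_force: [-1.8, -11.8, 6.8]
grip_width: 0.342
grasp_force: 60.4
```

Contact: the force is -12 N, and the foot is at the stop within about 2 mm of the estimate. I'll now compute the rising arc.

```bash
cat > arc.py <<'E'
from h import *
import sys
# rows relative to the commanded pose at phi0; e = change of standoff (m) along bay x, l = tool-z offset ball->TCP
def arc(phi0,phis,e=0,l=.016,a0=40):
    h=BAY[2];d=np.array([np.cos(h),np.sin(h),0]);k=np.array([0,0,1.])
    ball=lambda f:(.026*np.sin(f)+.172*np.cos(f))*d+(.026*np.cos(f)+.172*np.sin(f))*k
    tcp=lambda f:ball(f)+l*rot(h,np.radians(a0)-f).as_matrix()[:,2]
    f0=np.radians(phi0)
    for f in np.radians(phis):
        t=(rot(h,np.radians(a0)-f)*rot(h,np.radians(a0)-f0).inv()).as_rotvec()/np.pi
        s=(tcp(f)-tcp(f0)+e*d)/.6
        print(round(np.degrees(f),1),*s.round(3),*t.round(3),sep=", ")
arc(float(sys.argv[1]),np.linspace(float(sys.argv[1]),float(sys.argv[2]),9)[1:],float(sys.argv[3]))
E
python3 arc.py 0 32 0.002
```

```text
4.0, 0.001, -0.007, 0.019, -0.022, -0.002, 0.0
8.0, 0.001, -0.01, 0.037, -0.044, -0.003, 0.0
12.0, 0.001, -0.011, 0.056, -0.066, -0.005, 0.0
16.0, 0.001, -0.01, 0.073, -0.089, -0.007, -0.0
20.0, 0.001, -0.009, 0.091, -0.111, -0.008, -0.0
24.0, 0.0, -0.006, 0.108, -0.133, -0.01, -0.0
28.0, 0.0, -0.002, 0.124, -0.155, -0.012, 0.0
32.0, -0.0, 0.004, 0.139, -0.177, -0.014, 0.0
```

Call:
step_arm:
  commands: [20,0.001,-0.007,0.019,-0.022,-0.002,0,20,0.001,-0.01,0.037,-0.044,-0.003,0,20,0.001,-0.011,0.056,-0.066,-0.005,0,20,0.001,-0.01,0.073,-0.089,-0.007,0,20,0.001,-0.009,0.091,-0.111,-0.008,0,20,0,-0.006,0.108,-0.133,-0.01,0,20,0,-0.002,0.124,-0.155,-0.012,0,20,0,0.004,0.139,-0.177,-0.014,0,20,0,0.004,0.139,-0.177,-0.014,0,20,0,0.004,0.139,-0.177,-0.014,0]

```text
clock: 7.75
position: [0.5082, 0.0907, 0.0968]
ee_rot: [0.677, 0.732, 0.049, -0.052]
ft_force: [-0.4, 1.3, -2.9]
grip_width: 0.342
grasp_force: 60.3
```

```bash
python3 - <<'E'
from h import *
o,p,r=st();print(o["clock"],p,r.as_matrix()[:,2],o["joint_pos"].round(2),o["grip_width"]*85.4,o["grasp_force"],o["ft_force"],o["torque"])
a=camera("scene")
cv2.imwrite("pics/c3.png",cv2.resize(a[140:300,200:370],(680,640))[20:620,:,::-1])
E
python3 arc.py 32 62 0
```

```text
7.75 [0.50819035 0.09071896 0.09677261] [-0.01055193  0.14162568 -0.98986404] [-0.76  0.25  0.67  1.94 -0.35  1.03  0.15] 29.190191096437 60.27757287025452 [-0.41915085  1.2828531  -2.85961657] [-0.01949133 -0.01849494 -0.02426774]
35.8, -0.0, 0.006, 0.014, -0.021, -0.002, -0.0
39.5, -0.001, 0.014, 0.027, -0.042, -0.003, -0.0
43.2, -0.002, 0.022, 0.039, -0.062, -0.005, -0.0
47.0, -0.002, 0.032, 0.05, -0.083, -0.006, 0.0
50.8, -0.003, 0.042, 0.061, -0.104, -0.008, -0.0
54.5, -0.004, 0.054, 0.07, -0.125, -0.01, 0.0
58.2, -0.005, 0.066, 0.079, -0.145, -0.011, -0.0
62.0, -0.006, 0.079, 0.086, -0.166, -0.013, -0.0
```

View pics/c3.png

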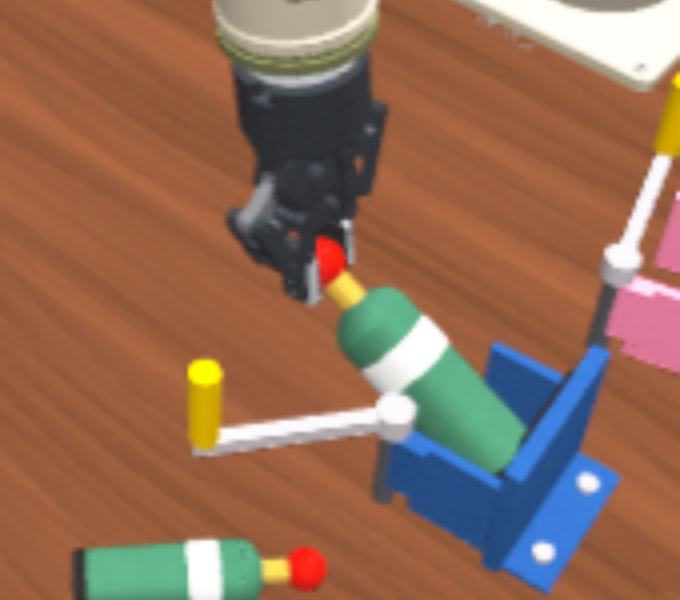

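The picture shows the ball pinched at (325,260) and the body tilted, with its foot at the stop near (505,450). Forces are small, so carry on.

Call:
step_arm:
  commands: [20,0,0.006,0.014,-0.021,-0.002,0,20,-0.001,0.014,0.027,-0.042,-0.003,0,20,-0.002,0.022,0.039,-0.062,-0.005,0,20,-0.002,0.032,0.05,-0.083,-0.006,0,20,-0.003,0.042,0.061,-0.104,-0.008,0,20,-0.004,0.054,0.07,-0.125,-0.01,0,20,-0.005,0.066,0.079,-0.145,-0.011,0,20,-0.006,0.079,0.086,-0.166,-0.013,0,20,-0.006,0.079,0.086,-0.166,-0.013,0,20,-0.006,0.079,0.086,-0.166,-0.013,0]

```text
clock: 9.05
position: [0.5051, 0.1373, 0.1486]
ee_rot: [0.667, 0.721, -0.129, 0.14]
ft_force: [-0.0, -0.2, -1.1]
grip_width: 0.342
grasp_force: 60.7
```

```bash
python3 - <<'E'
from h import *
o,p,r=st();print(p,r.as_matrix()[:,2],o["joint_pos"].round(2),o["ft_force"],o["torque"])
E
python3 arc.py 62 90 0
```

```text
[0.5051259  0.13727117 0.14855879] [ 0.02945066 -0.37159654 -0.92792708] [-1.14  0.32  0.67  1.79  0.16  1.25 -0.46] [-0.00600951 -0.21127661 -1.14720836] [ 0.4339899   0.14842891 -0.02592918]
65.5, -0.001, 0.013, 0.006, -0.019, -0.001, 0.0
69.0, -0.002, 0.027, 0.011, -0.039, -0.003, 0.0
72.5, -0.003, 0.041, 0.015, -0.058, -0.004, 0.0
76.0, -0.004, 0.056, 0.018, -0.078, -0.006, 0.0
79.5, -0.005, 0.071, 0.02, -0.097, -0.007, 0.0
83.0, -0.007, 0.086, 0.022, -0.116, -0.009, 0.0
86.5, -0.008, 0.102, 0.022, -0.136, -0.01, 0.0
90.0, -0.009, 0.119, 0.021, -0.155, -0.012, -0.0
```

Call:
step_arm:
  commands: [20,-0.001,0.013,0.006,-0.019,-0.001,0,20,-0.002,0.027,0.011,-0.039,-0.003,0,20,-0.003,0.041,0.015,-0.058,-0.004,0,20,-0.004,0.056,0.018,-0.078,-0.006,0,20,-0.005,0.071,0.02,-0.097,-0.007,0,20,-0.007,0.086,0.022,-0.116,-0.009,0,20,-0.008,0.102,0.022,-0.136,-0.01,0,20,-0.009,0.119,0.021,-0.155,-0.012,0,20,-0.009,0.119,0.021,-0.155,-0.012,0,20,-0.009,0.119,0.021,-0.155,-0.012,0]

```text
clock: 10.3
position: [0.5007, 0.2087, 0.1627]
ee_rot: [0.616, 0.665, -0.286, 0.31]
ft_force: [0.7, 1.8, 10.3]
grip_width: 0.342
grasp_force: 61.2
```

Run:
```python
from h import *
o,p,r=st();z=r.as_matrix()[:,2];print(p,z,o["joint_pos"].round(2),o["ft_force"],o["torque"])
g=p-.016*z;print("ball",g,"expect",b2w(.0275,0,.172))
a=camera("scene");b=camera("side")
A=cv2.resize(a[150:300,220:370],(390,390));B=cv2.resize(b[60:210,180:330],(390,390))
cv2.imwrite("pics/c4.png",np.hstack([A,B])[:,:,::-1])
```

```text
[0.50072491 0.20870242 0.16269268] [ 0.0610642  -0.76261733 -0.64396116] [-1.3   0.67  0.65  1.55  0.31  1.56 -0.67] [ 0.68644073  1.78892469 10.28502278] [-0.64454723  0.06548425 -0.05890233]
ball [0.49974789 0.2209043  0.17299606] expect [0.49899886 0.22168021 0.172     ]
```

View pics/c4.png

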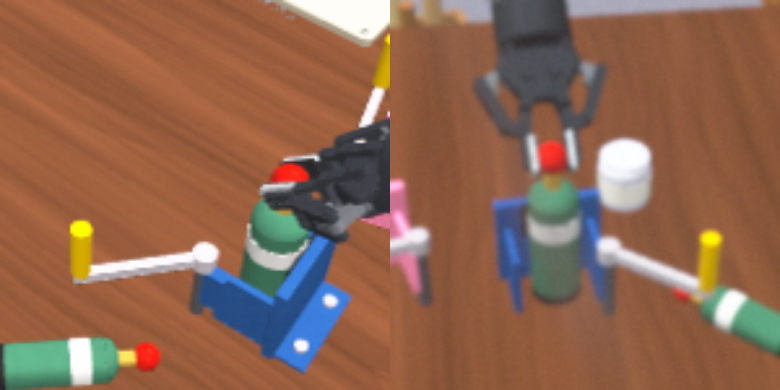

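The cylinder looks upright against the stop in both halves, with the ball at (290,180) and (552,155). I'll ease the downward force, open, and back off along the fingers.

Call:
step_arm:
  commands: [20,0,0,0.001,0,0,0,20,0,0,0.001,0,0,0,36,0,0,0.001,0,0,0,42,0,0,0.001,0,0,0,60,0,0,0.001,0,0,0,85,0,0,0.001,0,0,0,85,0,0,0.001,0,0,0,85,0,0,0.001,0,0,0,85,0,0,0.001,0,0,0,85,0,0,0.001,0,0,0]
  squeeze: 20

```text
clock: 11.65
position: [0.5, 0.2092, 0.1623]
ee_rot: [0.615, 0.666, -0.286, 0.31]
ft_force: [-0.7, -0.5, -0.3]
grip_width: 0.994
grasp_force: 0.0
```

Call:
step_arm:
  commands: [85,-0.003,0.038,0.032,0,0,0,85,-0.006,0.076,0.065,0,0,0,85,-0.009,0.115,0.097,0,0,0,85,-0.012,0.153,0.129,0,0,0,85,-0.012,0.153,0.129,0,0,0,85,-0.012,0.153,0.15,0,0,0,85,-0.012,0.153,0.17,0,0,0,85,-0.012,0.153,0.2,0,0,0,85,-0.012,0.153,0.2,0,0,0,85,-0.012,0.153,0.2,0,0,0]

```text
clock: 12.9
position: [0.4927, 0.3009, 0.2821]
ee_rot: [0.615, 0.666, -0.286, 0.31]
ft_force: [0.9, 0.3, -0.4]
grip_width: 0.995
grasp_force: 0.0
```

Run:
```python
from h import *
o,p,r=st();z=r.as_matrix()[:,2];print(p,z,o["joint_pos"].round(2),o["ft_force"])
a=camera("scene");b=camera("side")
A=cv2.resize(a[150:300,220:370],(390,390));B=cv2.resize(b[60:210,180:330],(390,390))
cv2.imwrite("pics/c5.png",np.hstack([A,B])[:,:,::-1])
for n,i in(("scene",a),("side",b)):
  print(n,blobs(i,(0,200,90),(6,255,255),12),blobs(i,(22,200,100),(30,255,255),20))
for n in("scene","side"):print([proj(n,b2w(.026+k,0,.172)).round(1) for k in(0,.01)])
```

```text
[0.49272306 0.30092132 0.282119  ] [ 0.06128399 -0.76228581 -0.64433269] [-1.33  0.69  0.65  1.24  0.3   1.86 -0.59] [ 0.89779438  0.3390916  -0.36991105]
scene [([331.5, 220.5], [325, 214, 14, 14, 163]), ([276.3, 286.6], [272, 282, 10, 11, 79])] [([369.1, 172.7], [364, 163, 12, 21, 134]), ([250.5, 244.9], [247, 235, 9, 22, 162])]
side [([242.0, 118.7], [237, 114, 11, 10, 83])] [([144.8, 151.0], [140, 141, 10, 22, 121]), ([302.3, 159.0], [299, 149, 8, 22, 140])]
[array([332.1, 221.2]), array([328., 219.])]
[array([241. , 120.4]), array([241.7, 122.7])]
```

View pics/c5.png

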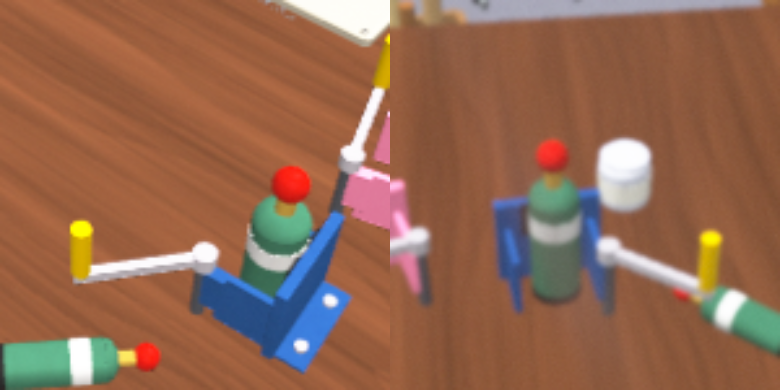

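The cylinder stands free at x≈26 mm: its ball is at (331.5,220.5) raw scene, and (332,221) was predicted. Next I'll push the pin round with closed fingers.

```bash
cat > bar.py <<'E'
from h import *
H=b2w(.072,.048,.118)
def push(th,D):
    a=BAY[2]-np.pi/2+th;u=np.array([np.cos(a),np.sin(a),0]);return H+.112*u+D*np.array([-u[1],u[0],0])
E
python3 - <<'E'
from bar import *
o,p,r=st();t=rot(BAY[2],0)
g=push(2.389,.037);print(g,rel(p,r,g+[0,0,.13],t),rel(p,r,g,t))
print("arc, from start pose")
for th in np.linspace(2.389,.15,18)[1:]:print(round(th,2),((push(th,.022)-g)/.6).round(3))
E
```

```text
[0.66076631 0.13973889 0.118     ] [ 0.2803 -0.2686 -0.0563  0.2765  0.0217 -0.0009] [ 0.2803 -0.2686 -0.273   0.2765  0.0217 -0.0009]
arc, from start pose
2.26 [-0.029 -0.041  0.   ]
2.13 [-0.044 -0.06   0.   ]
1.99 [-0.063 -0.078  0.   ]
1.86 [-0.083 -0.092  0.   ]
1.73 [-0.105 -0.104  0.   ]
1.6 [-0.128 -0.113  0.   ]
1.47 [-0.153 -0.119  0.   ]
1.34 [-0.178 -0.121  0.   ]
1.2 [-0.203 -0.121  0.   ]
1.07 [-0.227 -0.117  0.   ]
0.94 [-0.251 -0.109  0.   ]
0.81 [-0.274 -0.099  0.   ]
0.68 [-0.295 -0.086  0.   ]
0.55 [-0.315 -0.07   0.   ]
0.41 [-0.332 -0.051  0.   ]
0.28 [-0.346 -0.031  0.   ]
0.15 [-0.358 -0.009  0.   ]
```

Call:
step_arm:
  commands: [60,0.07,-0.067,0,0.055,0.004,0,30,0.14,-0.134,0,0.11,0.009,0,0,0.21,-0.2,0,0.166,0.013,0,0,0.28,-0.269,-0.03,0.221,0.017,0,0,0.28,-0.269,-0.056,0.276,0.022,0,0,0.28,-0.269,-0.12,0.276,0.022,0,0,0.28,-0.269,-0.2,0.276,0.022,0,0,0.28,-0.269,-0.273,0.276,0.022,0,0,0.28,-0.269,-0.273,0.276,0.022,0,0,0.28,-0.269,-0.273,0.276,0.022,0]

```text
clock: 14.25
position: [0.6616, 0.1396, 0.1203]
ee_rot: [0.679, 0.734, 0.001, 0.001]
ft_force: [-0.2, -0.3, 0.3]
grip_width: 0.004
grasp_force: 0.0
```

Run:
```python
from bar import *
o,p,r=st();print(p,r.as_matrix()[:,2],o["joint_pos"].round(2),o["grip_width"],o["ft_force"])
i=camera("side");print(blobs(i,(22,200,100),(30,255,255),20))
```

```text
[0.66163387 0.13963022 0.12033353] [ 2.60262356e-03 -8.15291170e-04 -9.99996281e-01] [-0.66  0.56  0.54  1.47 -0.3   1.19  0.  ] 0.004001433123571932 [-0.24630943 -0.30342992  0.30266832]
[([144.9, 151.1], [140, 141, 10, 22, 122]), ([302.3, 159.0], [299, 149, 8, 22, 137])]
```

Pin is untouched and the fingers are behind it. Start the first sweep, to θ≈1.1.

Call:
step_arm:
  commands: [0,-0.029,-0.041,0,0,0,0,0,-0.044,-0.06,0,0,0,0,0,-0.063,-0.078,0,0,0,0,0,-0.083,-0.092,0,0,0,0,0,-0.105,-0.104,0,0,0,0,0,-0.128,-0.113,0,0,0,0,0,-0.153,-0.119,0,0,0,0,0,-0.178,-0.121,0,0,0,0,0,-0.203,-0.121,0,0,0,0,0,-0.227,-0.117,0,0,0,0]

```text
clock: 15.55
position: [0.5243, 0.0693, 0.1191]
ee_rot: [0.679, 0.734, 0.0, 0.001]
ft_force: [0.5, -0.1, -0.6]
grip_width: -0.003
grasp_force: 0.3
```

Run:
```python
from bar import *
o,p,r=st();print(p,o["ft_force"])
i=camera("side");s=camera("scene")
ys=blobs(i,(22,200,100),(30,255,255),20);yc=blobs(s,(22,200,100),(30,255,255),20);print(ys,yc)
def pin(th,z): return push(th,0)+[0,0,z-.118]
for th in(1.2,1.1,1.0,.9,.8):print(th,proj("side",pin(th,.12)).round(1),proj("scene",pin(th,.12)).round(1))
for th in (.94,.81,.68,.55,.41,.28,.15,.05,0,-.03):print(th,((push(th,.021)-p)/.6).round(3))
```

```text
[0.52430862 0.06930174 0.11912883] [ 0.45301932 -0.09599187 -0.61608856]
[([144.8, 150.9], [140, 141, 10, 21, 119]), ([248.6, 175.4], [247, 167, 5, 17, 60])] [([369.1, 172.7], [364, 163, 12, 21, 134]), ([279.0, 204.7], [275, 194, 9, 22, 132])]
1.2 [255.2 174.4] [272.2 208.1]
1.1 [250.7 173.7] [276.1 206.4]
1.0 [246.3 172.7] [280.2 205.1]
0.9 [242.1 171.4] [284.5 204.1]
0.8 [238.1 169.8] [288.9 203.4]
0.94 [-0.025  0.009 -0.002]
0.81 [-0.048  0.019 -0.002]
0.68 [-0.069  0.033 -0.002]
0.55 [-0.087  0.048 -0.002]
0.41 [-0.105  0.068 -0.002]
0.28 [-0.119  0.088 -0.002]
0.15 [-0.131  0.11  -0.002]
0.05 [-0.138  0.128 -0.002]
0 [-0.14   0.137 -0.002]
-0.03 [-0.142  0.142 -0.002]
```

Pin is following, at θ≈1.03. Finish the sweep.

Call:
step_arm:
  commands: [0,-0.025,0.009,0,0,0,0,0,-0.048,0.019,0,0,0,0,0,-0.069,0.033,0,0,0,0,0,-0.087,0.048,0,0,0,0,0,-0.105,0.068,0,0,0,0,0,-0.119,0.088,0,0,0,0,0,-0.131,0.11,0,0,0,0,0,-0.138,0.128,0,0,0,0,0,-0.14,0.135,0,0,0,0,0,-0.14,0.137,0,0,0,0]

```text
clock: 16.9
position: [0.4404, 0.1511, 0.1184]
ee_rot: [0.679, 0.734, -0.001, 0.001]
ft_force: [-1.8, -4.2, 1.8]
grip_width: -0.002
grasp_force: 2.1
```

```bash
cat > chk.py <<'E'
from bar import *
o,p,r=st();print(o["clock"],p,o["ft_force"],o["torque"])
i=camera("side");s=camera("scene")
for n,im in(("side",i),("scene",s)):
  print(n,blobs(im,(22,200,100),(30,255,255),20),blobs(im,(0,200,90),(6,255,255),12))
  for th in(.2,.1,0,-.1):print(th,proj(n,push(th,0)+[0,0,.002]).round(1))
cv2.imwrite("pics/last.png",np.hstack([cv2.resize(s[150:300,220:370],(390,390)),cv2.resize(i[60:210,180:330],(390,390))])[:,:,::-1])
E
python3 chk.py
```

```text
16.9 [0.44035614 0.15114536 0.11838013] [-1.80869776 -4.16644845  1.84168984] [-0.87896807  0.42178066  0.07070679]
side [([144.8, 151.1], [140, 141, 10, 22, 122])] [([242.8, 117.1], [238, 114, 10, 8, 46]), ([292.4, 170.1], [289, 167, 8, 8, 43])]
0.2 [221.7 156.2]
0.1 [220.4 153.5]
0 [219.6 150.8]
-0.1 [219.2 148. ]
scene [([369.1, 172.7], [364, 163, 12, 21, 134]), ([323.9, 208.4], [319, 199, 11, 21, 136])] [([331.6, 220.5], [325, 214, 14, 14, 162]), ([276.4, 286.7], [272, 282, 10, 11, 79])]
0.2 [316.  206.3]
0.1 [320.3 207.9]
0 [324.4 209.9]
-0.1 [328.4 212.1]
```

Bar is at about 0.01 rad with a 4 N reaction. One more small push to make sure, then retreat outward and up.

Call:
step_arm:
  commands: [0,0,0.003,0,0,0,0,0,0,0.005,0,0,0,0,0,0,0.005,0,0,0,0,0,0,0,0,0,0,0,0,0,-0.03,0,0,0,0,0,0,-0.08,0,0,0,0,0,0,-0.12,0.06,0,0,0,0,0,-0.12,0.15,0,0,0,0,0,-0.14,0.22,0,0,0,0,0,-0.14,0.22,0,0,0]

```text
clock: 18.25
position: [0.4422, 0.0664, 0.2535]
ee_rot: [0.679, 0.734, 0.003, 0.001]
ft_force: [-0.2, 0.2, -0.6]
grip_width: 0.0
grasp_force: 0.0
```

Call:
step_arm:
  commands: [0,-0.05,-0.05,0,0,0,0,0,-0.08,-0.1,0,0,0,0,0,-0.1,-0.2,0,0,0,0,0,-0.1,-0.25,0,0,0,0,0,-0.1,-0.25,0,0,0,0,0,-0.1,-0.25,0,0,0,0,0,-0.1,-0.25,0,0,0,0,0,-0.1,-0.25,0,0,0,0,0,-0.1,-0.25,0,0,0,0,0,-0.1,-0.25,0,0,0,0]

```text
clock: 19.5
position: [0.3806, -0.0823, 0.2505]
ee_rot: [0.679, 0.734, -0.0, 0.001]
ft_force: [-0.5, 0.1, 0.1]
grip_width: 0.002
grasp_force: 0.0
```

```bash
python3 chk.py
```

```text
19.5 [ 0.38063411 -0.08227103  0.25053903] [-0.45919127  0.1359856   0.05287989] [ 0.02800968 -0.02156442  0.03361206]
side [([144.8, 151.0], [140, 141, 10, 22, 121]), ([220.4, 157.3], [218, 153, 5, 9, 32])] [([241.9, 118.7], [237, 114, 11, 10, 80]), ([292.3, 170.3], [289, 167, 8, 8, 43])]
0.2 [221.7 156.2]
0.1 [220.4 153.5]
0 [219.6 150.8]
-0.1 [219.2 148. ]
scene [([369.1, 172.7], [364, 163, 12, 21, 134]), ([323.8, 208.3], [319, 199, 11, 21, 139])] [([331.6, 220.5], [325, 214, 14, 14, 162]), ([276.3, 286.7], [272, 282, 10, 11, 78])]
0.2 [316.  206.3]
0.1 [320.3 207.9]
0 [324.4 209.9]
-0.1 [328.4 212.1]
```

View pics/last.png

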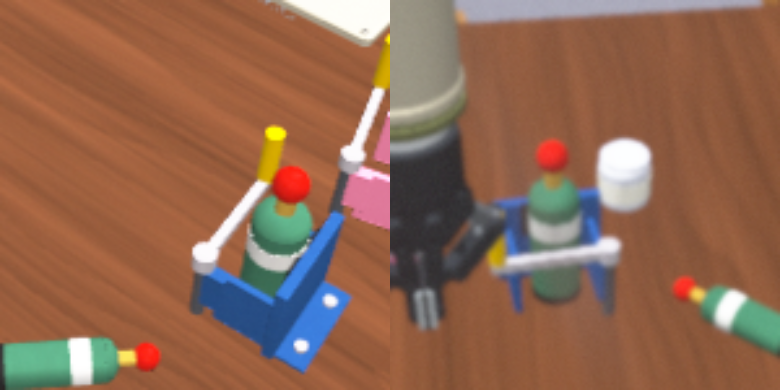

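The bar runs straight across the mouth, with the pin at (272,150) in the left half. The extra push did not move it, so it is at its stop. The cylinder stands upright with its ball at (291,184), and the hand is clear. Handing in.

```bash
python3 -c "
from workcell import *
print(hand_in())"
```

```text
the job is handed in; nothing more can be done
None
```

The green cylinder is standing upright against the back stop of the blue holder with the retaining bar swung shut, the jar, brush and tin were left alone, and I handed the job in at about 19.6 s; no verdict was returned.

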